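Prise open the drilling jig and load the bell bracket

ROBOT

A 7-joint arm with a two-finger parallel gripper is mounted at the origin on the work surface. World frame = base frame: x ahead of the robot, y to its left, z up, the work surface at z = 0. Lengths are in m, angles in rad, forces in N, time in s.
With the tool pointing down it reaches from about 0.35 to 0.9 m from the base axis. Payload 8.1 kg.
Tool frame: the origin (TCP) lies on the centre line of the jaws, within the pads' length; the fingertips stand 19 mm ahead of it and the grasp point (between the pads) is the TCP (arm.tip_reach is the distance from the TCP to the fingertips, in m); z points along the fingers, y is the line along which they close (so a half turn about z gives the same grasp; the last joint's range is limited). The gripper opens to 92 mm and grips with 3 to 60 N. Pads are 19 mm wide; open, the fingers measure 130 mm over their backs; the gripper's body (75 mm by 190 mm) begins 47 mm behind the grasp point.
Start: joints at [-1.379, 0.434, 0.025, 1.573, -0.012, 1.134, -0.075], TCP at [0.182, 0.598, 0.246] pointing down, gripper open.
Joint ranges: [-2.62, 2.62], [-0.44, 2.09], [-1.27, 1.32], [0.08, 2.57], [-1.32, 4.46], [0.12, 2], [-2.74, 2.74]. Speed limits (rad/s): [2.22, 2.22, 3.01, 3.01, 3.14, 3.14, 3.14].

INTERFACE

Orientations are given as a rotation vector (axis times angle).
In Python, from cell import arm gives the robot as it stands.
- The arm moves only by the tool arm_command, never from a script. Its argument "targets" is a list that holds one entry, the list of rows, each a list of 6 numbers: the shift along the tool's x, y, z in m, then the turn, a rotation vector about the tool's x, y, z in rad. A call has 1 to 10 rows; each row shifts and turns the commanded pose from where the row before left it, along the tool's axes as they then stand; what a row does not reach is not made up. A row lasts 1/8 s, in which the tool goes at most 62.5 mm and 10.7 degrees, less where a joint would pass 70% of its speed; a pose out of reach is approached as far as the arm can. A call with a gripper value outside its range is refused whole. "jaw" is the finger opening in m, from 0 to 0.0918, set as the call begins (left out, the last holds). The fingers move at their own pace and stop on an object; "newtons" is the grip in N (left out, the last holds). Time passes only in rows, so rows that do not move let the fingers close. It gives the time, the measured TCP pose, the force, the opening and the grip force at its end, in the units of the state.
- arm.observe(): the state, without advancing time (a new reading comes with each control period).
- arm.get_image(name): name is "scene" or "top"; returns a dict with "pixels" (420x560x3 uint8, red, green, blue), "z_map" (420x560 float32, m along the optical axis (not along the pixel's ray), 0 where there is no reading), "fx", "fy", "cx", "cy" (pixels), "dist" ([k1, k2, p1, p2, k3] as OpenCV has them; the pictures are not rectified), "xyz" and "rotation" of the camera in the world. Camera axes: x right, y down, z forward; pixel columns grow to the right and rows downward; lengths in m; the calibration is good to about 2 mm. A picture is of the moment at which its call begins.
- arm.sign_off(): hands the job in; it is judged then, once.
The state is a dict: "clock": time; "joints": joint angles; "dq": joint speeds; "joint_efforts": joint torques, N m; "position": TCP position; "ee_rot": TCP orientation; "force": force on the tool from outside, world axes, zero at the start; "ft_torque": the same for the moment, N m; "width": opening from 0.0 (shut) to 1.0 (fully open); "gripper_force": force on a finger pad.
Only numpy, scipy, OpenCV 4.12 (cv2) and the standard library are available. Lean on these libraries where they do the work, as an engineer would, in place of code of your own. Each camera call takes 0.05 s, during which the arm holds its last target. There are 200 camera calls.

TASK

Use the flat pry bar to lever up the closed cover of the drilling jig - keep the gripper's fingers off the jig until the cover is clearly lifted - and swing it back past upright so that it stays open. Lay the pry bar flat on the bench again, then lower the bell bracket, without dropping it, over the jig's two locating pins (the big hole goes on the thick pin) until it sits flush on the floor of the jig, and let go. Leave the tub, the bell, the upright copper tube and the grinding disc where they are.

Things in the scene. Friction and masses are not known exactly. Their poses are not given: they have to be found in the camera images.
- jig: Drilling jig, a grey open-topped steel box fixed to the bench, 180 (x) x 150 (y) x 70 mm high without its cover; origin at the centre of its underside, z up. Walls 10 mm, floor 20 mm thick, cavity 160 x 130 x 50 mm deep. Front = -x side. The cover is hinged along the +x top edge. Two pins on the cavity floor, y = 0: thin one (10 mm) at x = -48, thick one (16 mm) at x = +48 mm
- cover (a joint): angle of the jig's cover in rad: 0 shut, 1.57 upright, 2.0 stop, leaning back. A plain flat steel plate, 186 x 150 x 5 mm, 0.35 kg, without a handle; its underside lies at z = 70 mm on the jig and its front edge overhangs the front wall by 6 mm. It falls shut again unless swung past upright
- hinge (a point): point on the cover's hinge axis, at the middle of its length: jig x = 90, y = 0, z = 70 mm; axes as the jig's, the hinge runs along y
- notch (a point): the prising notch, cut in the top edge of the jig's front wall right under the cover, 90 mm wide (y), 12 mm high (jig z = 58 to 70 mm). This point: middle of its mouth in the outer face of the wall, jig x = -90, y = 0, z = 64 mm; axes as the jig's
- cover_lip (a point): middle of the cover's front edge at its underside, 186 mm from the hinge axis; its frame turns with the cover
- seat (a point): centre of the jig's cavity floor, midway between the pins, 20 mm above the bench; axes as the jig's. The loaded bracket's origin lies here
- thick_pin (a point): top of the jig's thick (16 mm) pin, 22 mm above the cavity floor; both pins are this tall, with tapered tips
- pry_bar: loose flat pry bar, 190 mm long, 0.2 kg, lying flat; origin under its middle, z up, +x along the bar towards the blade's tip. Wooden handle from x = -95 to 0, 22 mm wide (y) and 24 mm tall; flat steel blade from x = 0 to +95 mm, 30 mm wide and 4 mm thick, at z = 0 to 4 mm. Balance point near x = -22 mm
- bar_tip (a point): end of the pry bar's blade, on its centre line at mid-thickness (bar x = 95, z = 2 mm)
- bracket: loose steel bell bracket, about 0.45 kg: a flat plate 130 (x) x 64 (y) x 8 mm with an upright web in the middle of its top, 70 mm long (x), 12 mm thick (y), top edge at z = 48 mm. Origin at the centre of the plate's underside. Through holes at x = -48 (12.5 mm) and x = +48 mm (18.5 mm), y = 0
- big_hole (a point): centre of the bracket's big (18.5 mm) hole at the plate's underside
- tub: bystander: round white plastic tub, 80 mm across, 95 mm tall; origin under its centre
- bell: bystander: small brass bell standing on its mouth, 68 mm across, 78 mm tall; origin under its centre
- tube: bystander: copper tube offcut standing on end, 40 mm across, 80 mm tall; origin under its centre
- disc: bystander: dark grinding disc lying flat, 114 mm across, 14 mm thick; origin under its centre
Not all that is in view belongs to the job. Leave any brown or red look-alike of the bracket alone.

How it is judged:
By the outcome, as a careful person would: the job done as asked, in the order asked, and still so for the second after the job is handed in, with the robot touching nothing.
It also fails if it takes over 72 s, if anything falls off the work surface, if the arm or the gripper's body presses on something with over 40 N, if the wrist force passes 120 N, or if a joint passes its speed limit or range.

## Working session

There is one attempt and no reset: what is moved stays moved. The work goes in short steps, Python scripts to look and compute and a tool call to move; the robot and the scene stay as the last step left them, time stands still between calls to the robot, and variables do not carry over. Pictures are saved under pics/ and viewed, at most 10 in all, crops included, and the job is handed in when it is done.

Besides the shell and the picture viewer there is one more tool, called as name([rows], argument=value, ...), one row to a line, values as JSON. arm_command: Moves the arm, as the interface text tells. Its arguments: {"type":"object","properties":{"targets":{"type":"array","items":{"type":"array","items":{"type":"array","items":{"type":"number"}}}},"jaw":{"type":"number"},"newtons":{"type":"number"}},"required":["targets"]}

```bash
ls; mkdir -p pics; cat > h.py <<'E'
import numpy as np, cv2
from scipy.spatial.transform import Rotation as R
from cell import arm
def cam(n):
    d=arm.get_image(n)
    d['K']=np.array([[d['fx'],0,d['cx']],[0,d['fy'],d['cy']],[0,0,1.]])
    r=np.array(d['rotation'],float)
    d['R']=r if r.shape==(3,3) else R.from_rotvec(r).as_matrix()
    d['t']=np.array(d['xyz'],float); d['D']=np.array(d['dist'],float)
    return d
def cloud(d):
    h,w=d['z_map'].shape
    v,u=np.mgrid[0:h,0:w]
    p=cv2.undistortPoints(np.stack([u,v],-1).reshape(-1,1,2).astype(float),d['K'],d['D']).reshape(h,w,2)
    z=d['z_map'][...,None]
    return np.concatenate([p*z,z],-1)@d['R'].T+d['t']
def ray(d,uv,zw):
    p=cv2.undistortPoints(np.array(uv,float).reshape(-1,1,2),d['K'],d['D']).reshape(-1,2)
    r=np.c_[p,np.ones(len(p))]@d['R'].T
    return d['t']+r*((zw-d['t'][2])/r[:,2])[:,None]
def save(d,n): cv2.imwrite('pics/'+n,d['pixels'][...,::-1])
E
python3 - <<'E'
from h import *
s=arm.observe(); print(s)
for n in('scene','top'):
    d=cam(n); save(d,n+'0.png'); print(n,d['t'],d['rotation'],d['fx'],d['dist']); np.savez('/tmp/'+n+'0.npz',**{k:d[k] for k in('pixels','z_map','K','R','t','D')})
E
```

```text
pics
{'clock': 0.0, 'joints': array([-1.37861521,  0.43517814,  0.02498196,  1.57411191, -0.01163553,
        1.13398401, -0.0750904 ]), 'dq': array([-1.79830605e-04, -1.30838051e-03,  1.45964856e-04, -6.64022399e-05,
       -2.11651979e-03, -1.14509144e-03,  8.35346758e-04]), 'joint_efforts': array([-1.10800152e-04, -6.67864966e+01,  9.84363891e-01, -3.14443731e+01,
       -6.06932212e-02,  4.31277906e-02,  1.77703851e-04]), 'position': array([0.18148729, 0.59756259, 0.24496717]), 'ee_rot': array([-4.61479125e-01, -3.10739589e+00,  2.40600383e-03]), 'force': array([ 0.78174633,  0.44678197, -0.20228464]), 'ft_torque': array([ 0.00045173, -0.01290436, -0.037405  ]), 'gripper_force': 0.0, 'width': 0.9977583016168294}
scene [1.27069698 0.41491829 0.664775  ] [-1.27664807 -2.07655748  1.09160305] 416.77481796062875 [-0.0606154  0.         0.         0.         0.       ]
top [0.31221832 0.04275023 1.45055164] [-2.11355774  2.1685724  -0.20145214] 508.28613700730097 [0.00353123 0.         0.         0.         0.        ]
```

View pics/scene0.png

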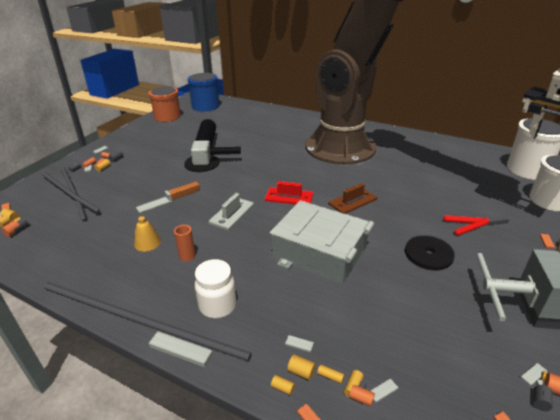

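View pics/top0.png

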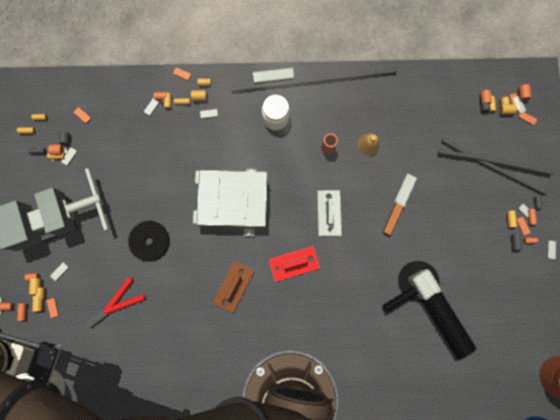

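The top view shows the jig (231,203), grey bracket (329,213), pry bar (400,205; blade toward the top), tub (276,113), tube (330,143), bell (369,144) and disc (149,241). The scene view shows the jig at (320,238). Next I measure them and zoom in on the jig.

```bash
cat > m.py <<'E'
from h import *
T=dict(np.load('/tmp/top0.npz')); S=dict(np.load('/tmp/scene0.npz'))
def rect(mask,P,name):
    xy=P[mask][:,:2].astype(np.float32)
    c,wh,a=cv2.minAreaRect(xy); print(name,'n',mask.sum(),'c',np.round(c,4),'wh',np.round(wh,4),'ang',round(a,2),'z med',np.round(np.percentile(P[mask][:,2],[5,50,95]),4))
    return c,wh,a
P=cloud(T); hsv=cv2.cvtColor(T['pixels'],cv2.COLOR_RGB2HSV)
def box(u0,u1,v0,v1):
    m=np.zeros(P.shape[:2],bool); m[v0:v1,u0:u1]=1; return m
Z=P[...,2]
rect(box(180,285,155,250)&(Z>.06),P,'jig top')
rect(box(180,285,155,250)&(Z>.02)&(Z<.065),P,'jig lower')
m=box(310,350,180,245)&(hsv[...,2]>110); rect(m,P,'bracket')
rect(m&(Z>.03),P,'web')
b=box(375,425,165,245)
rect(b&(hsv[...,2]>110)&(hsv[...,1]<60),P,'blade')
rect(b&(hsv[...,1]>110)&(hsv[...,2]>80),P,'handle')
for n,bx in dict(tub=(255,297,88,140),bell=(353,385,128,160),tube=(318,343,128,160)).items():
    rect(box(*bx)&(Z>.02),P,n)
rect(box(120,180,210,270)&(Z>.006),P,'disc')
a=cv2.resize(T['pixels'][150:255,175:425][...,::-1],None,fx=3.2,fy=3.2,interpolation=cv2.INTER_CUBIC)
c=cv2.resize(S['pixels'][180:285,135:385][...,::-1],None,fx=3.2-.5,fy=2.7,interpolation=cv2.INTER_CUBIC)
c=cv2.copyMakeBorder(c,0,0,0,a.shape[1]-c.shape[1],cv2.BORDER_CONSTANT)
o=np.vstack([a,c])[:600]; cv2.imwrite('pics/zoom0.png',o)
E
python3 m.py
```

```text
jig top n 3843 c [0.4676 0.1487] wh [0.3159 0.2042] ang 1.4 z med [0.0708 0.0761 0.0821]
jig lower n 117 c [0.4628 0.1537] wh [0.1768 0.019 ] ang 87.22 z med [0.0221 0.0422 0.0627]
bracket n 1142 c [ 0.4344 -0.0836] wh [0.1395 0.3228] ang 67.42 z med [-0.0014  0.0084  0.0491]
web n 130 c [ 0.4154 -0.06  ] wh [0.0463 0.2875] ang 54.28 z med [0.0364 0.0484 0.0562]
blade n 416 c [ 0.4327 -0.1947] wh [0.0974 0.5235] ang 37.45 z med [-0.0022  0.0041  0.0232]
handle n 270 c [ 0.3958 -0.1593] wh [0.0633 0.4326] ang 30.81 z med [0.0171 0.0246 0.0288]
tub n 755 c [0.5728 0.0333] wh [0.0775 0.5214] ang 86.38 z med [0.0342 0.0934 0.0998]
bell n 292 c [ 0.5251 -0.0997] wh [0.0545 0.5093] ang 50.11 z med [0.0226 0.0505 0.0795]
tube n 208 c [ 0.5202 -0.0397] wh [0.0393 0.4457] ang 63.34 z med [0.0237 0.0637 0.083 ]
disc n 1353 c [0.4294 0.2531] wh [0.4473 0.1787] ang 82.64 z med [0.007  0.0147 0.0198]
```

View pics/zoom0.png

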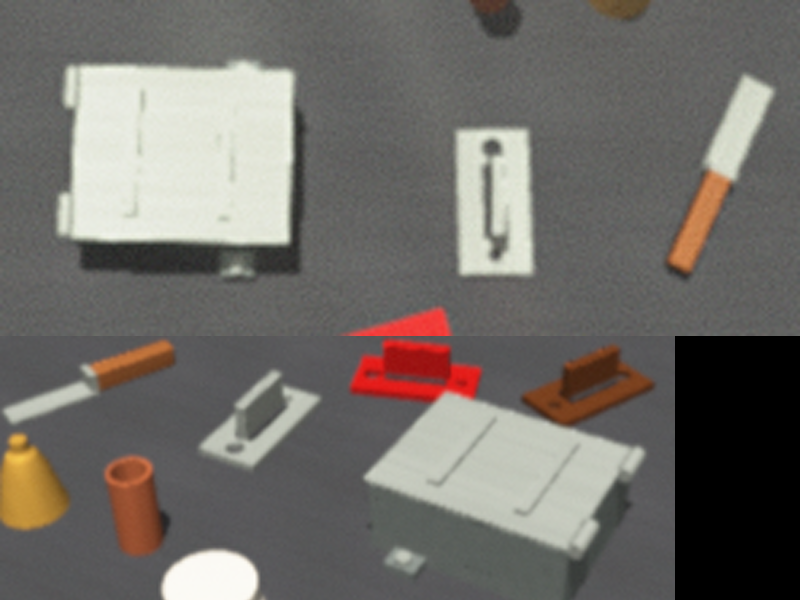

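The hinge knuckles are on the left in the top view (zoom (70,85) and (65,215)), so jig +x points to world +y and its front faces the bracket. The bracket's big hole is at zoom (490,147), toward world +x. The bar's blade points to +x and slightly -y. Depth outliers spoil the rectangles, so I re-measure by casting the contours onto known planes.

```bash
cat > m2.py <<'E'
from h import *
T=dict(np.load('/tmp/top0.npz')); hsv=cv2.cvtColor(T['pixels'],cv2.COLOR_RGB2HSV); H,Sa,V=[hsv[...,i].astype(int) for i in range(3)]
def blob(m,bx,z,name,op=0):
    k=np.zeros(m.shape,np.uint8); u0,u1,v0,v1=bx; k[v0:v1,u0:u1]=m[v0:v1,u0:u1]
    if op: k=cv2.morphologyEx(k,cv2.MORPH_OPEN,np.ones((op,op)))
    n,l,st,ce=cv2.connectedComponentsWithStats(k); i=1+st[1:,4].argmax()
    c=max(cv2.findContours((l==i).astype(np.uint8),0,1)[0],key=cv2.contourArea).reshape(-1,2)
    w=ray(T,c,z)[:,:2]; ctr,wh,a=cv2.minAreaRect((w*1000).astype(np.float32))
    v,uu=np.nonzero(l==i); cen=ray(T,np.c_[uu,v],z)[:,:2]; e=np.linalg.svd(cen-cen.mean(0),full_matrices=False)[2][0]
    print(name,st[i,4],'rect c',np.round(ctr,1),'wh+px',np.round(np.array(wh)+2.8,1),'ang',round(a,1),'mean',np.round(cen.mean(0)*1000,1),'axis deg',round(np.degrees(np.arctan2(e[1],e[0])),1))
blob(V>150,(180,285,155,250),.075,'cover',9)
blob(V>130,(310,350,180,245),.008,'plate')
blob((V>130)&(Sa<60),(375,425,165,245),.004,'blade')
blob((Sa>100)&(V>80),(375,425,165,245),.024,'handle')
# hole candidates: dark inside bracket
print(V[188:240,318:342][::1,4:18:1][:14])
E
python3 m2.py
```

```text
cover 3875 rect c [549.4 150.9] wh+px [201.5 158.6] ang 88.6 mean [547.4 148.5] axis deg 88.9
plate 1033 rect c [ 508.6 -127.5] wh+px [ 72.  133.1] ang 88.5 mean [ 508.2 -127.5] axis deg 179.4
blade 373 rect c [ 571.5 -353.4] wh+px [37.5 97.5] ang 62.7 mean [ 571.7 -353.5] axis deg 152.8
handle 276 rect c [ 482.7 -306. ] wh+px [27. 95.] ang 62.4 mean [ 482.7 -306. ] axis deg 152.3
[[103 102 100 103 103 104  98 104 103 105 101  97  99 103]
 [119 114 115 121 122 126 124 122 127 121 121 128 121 123]
 [162 166 163 171 174 177 175 176 176 176 172 173 173 169]
 [212 211 216 219 222 219 217 219 218 218 216 215 220 219]
 [222 223 231 230 228 217 211 210 224 230 232 227 227 226]
 [220 222 226 221 207 184 160 165 189 215 230 230 225 225]
 [223 226 220 201 156 121  92 102 137 186 219 225 225 221]
 [221 222 217 182 126  88  87  88  94 155 209 227 223 227]
 [219 222 214 179 126  97  93  90  96 142 201 224 224 226]
 [220 224 218 193 139 106  98 106 111 149 199 220 223 227]
 [217 224 223 213 180 141 127 149 162 178 205 224 228 226]
 [221 219 223 222 206 166 164 198 221 219 225 225 226 228]
 [222 226 222 221 201 165 173 208 225 229 231 227 226 227]
 [217 221 217 196 164 135 155 204 226 221 219 225 227 226]]
```

```bash
cat > plan.py <<'E'
import sys,json
from h import *
def down(az): # tool down, tool x at azimuth az (deg)
    c,s=np.cos(np.radians(az)),np.sin(np.radians(az))
    return np.array([[c,s,0],[s,-c,0],[0,0,-1.]])
def rows(ps,Rs):
    out=[]
    for p0,R0,p1,R1 in zip(ps,Rs,ps[1:],Rs[1:]):
        out.append(list(np.round(R0.T@(p1-p0),4)+0)+list(np.round(R.from_matrix(R0.T@R1).as_rotvec(),4)+0))
    for i in range(0,len(out),10): print(json.dumps([[float(x) for x in r] for r in out[i:i+10]]))
def pose():
    s=arm.observe(); return s['position'],R.from_rotvec(s['ee_rot']).as_matrix(),s
E
python3 - <<'E'
from plan import *
p,R0,s=pose()
n=20; ps=[p];Rs=[R0]
t=np.array([.5145,-.3232]); a0,a1=np.arctan2(p[1],p[0]),np.arctan2(t[1],t[0]); r0,r1=np.hypot(*p[:2]),np.hypot(*t)
az0=np.degrees(np.arctan2(R0[1,0],R0[0,0])); print(az0)
for i in range(1,n+1):
    f=i/n; a=a0+(a1-a0)*f; r=r0+(r1-r0)*f
    ps.append(np.array([r*np.cos(a),r*np.sin(a),p[2]+(.15-p[2])*max(0,(f-.5)*2)])); Rs.append(down(az0+(-27.5-az0)*f))
rows(ps,Rs)
E
```

```text
163.10491473038724
[[-0.0572, -0.0035, 0.0, -0.0014, 0.0003, 0.1663], [-0.0572, 0.0008, 0.0, 0.0, 0.0, 0.1663], [-0.0569, 0.005, 0.0, 0.0, 0.0, 0.1663], [-0.0563, 0.0092, 0.0, 0.0, 0.0, 0.1663], [-0.0554, 0.0134, 0.0, 0.0, 0.0, 0.1663], [-0.0542, 0.0175, 0.0, 0.0, 0.0, 0.1663], [-0.0527, 0.0214, 0.0, 0.0, 0.0, 0.1663], [-0.0508, 0.0252, 0.0, 0.0, 0.0, 0.1663], [-0.0488, 0.0289, 0.0, 0.0, 0.0, 0.1663], [-0.0464, 0.0324, 0.0, 0.0, 0.0, 0.1663]]
[[-0.0438, 0.0357, 0.0095, 0.0, 0.0, 0.1663], [-0.041, 0.0388, 0.0095, 0.0, 0.0, 0.1663], [-0.0379, 0.0417, 0.0095, 0.0, 0.0, 0.1663], [-0.0347, 0.0444, 0.0095, 0.0, 0.0, 0.1663], [-0.0312, 0.0467, 0.0095, 0.0, 0.0, 0.1663], [-0.0276, 0.0489, 0.0095, 0.0, 0.0, 0.1663], [-0.0239, 0.0507, 0.0095, 0.0, 0.0, 0.1663], [-0.02, 0.0523, 0.0095, 0.0, 0.0, 0.1663], [-0.016, 0.0536, 0.0095, 0.0, 0.0, 0.1663], [-0.012, 0.0545, 0.0095, 0.0, 0.0, 0.1663]]
```

arm_command([
  [[-0.057,-0.003,0,0,0,0.166],[-0.057,0.001,0,0,0,0.166],[-0.057,0.005,0,0,0,0.166],[-0.056,0.009,0,0,0,0.166],[-0.055,0.013,0,0,0,0.166],[-0.054,0.017,0,0,0,0.166],[-0.053,0.021,0,0,0,0.166],[-0.051,0.025,0,0,0,0.166],[-0.049,0.029,0,0,0,0.166],[-0.046,0.032,0,0,0,0.166]],
], jaw=0.06)

```text
clock: 1.35
position: [0.5762, 0.2153, 0.2454]
ee_rot: [2.609, 1.749, -0.001]
force: [1.5, 0.3, -0.7]
width: 0.654
gripper_force: 0.0
```

arm_command([
  [[-0.044,0.036,0.0095,0,0,0.166],[-0.041,0.039,0.0095,0,0,0.166],[-0.038,0.042,0.0095,0,0,0.166],[-0.035,0.044,0.0095,0,0,0.166],[-0.031,0.047,0.0095,0,0,0.166],[-0.028,0.049,0.0095,0,0,0.166],[-0.024,0.051,0.0095,0,0,0.166],[-0.02,0.052,0.0095,0,0,0.166],[-0.016,0.054,0.0095,0,0,0.166],[-0.012,0.054,0.0095,0,0,0.166]],
])

```text
clock: 2.6
position: [0.5149, -0.3245, 0.1501]
ee_rot: [3.052, -0.744, -0.0]
force: [0.6, -0.4, -0.6]
width: 0.653
gripper_force: 0.0
```

arm_command([
  [[0,0.0,0.04,0,0,0],[0,0.0,0.04,0,0,0],[0,0,0.03,0,0,0],[0,0,0.018,0,0,0],[0,0,0,0,0,0]],
])

```text
clock: 3.22
position: [0.5153, -0.323, 0.022]
ee_rot: [-3.054, 0.737, 0.002]
force: [0.4, -0.4, 0.4]
width: 0.653
gripper_force: 0.0
```

arm_command([
  [[0,0,0,0,0,0],[0,0,0,0,0,0],[0,0,0,0,0,0],[0,0,0,0,0,0],[0,0,0,0,0,0]],
], jaw=0.0, newtons=60)

```text
clock: 3.85
position: [0.5158, -0.3232, 0.023]
ee_rot: [3.054, -0.737, 0.001]
force: [-1.1, 1.7, 2.9]
width: 0.234
gripper_force: 60.0
```

```bash
python3 - <<'E'
from plan import *
p,R0,s=pose(); az0=np.degrees(np.arctan2(R0[1,0],R0[0,0])); print(az0,p)
ps=[p+[0,0,.037*k] for k in range(4)]; Rs=[R0]+[down(az0)]*3
q=np.array([.5436,-.085,.134]); n=12
p=ps[-1]
for i in range(1,n+1):
    f=i/n; ps.append(p+(q-p)*f); Rs.append(down(az0+(88.9-az0)*f))
rows(ps,Rs)
E
```

```text
-27.125934109013357 [ 0.51576455 -0.32323899  0.02301519]
[[0.0, 0.0, -0.037, -0.0001, -0.0004, 0.0], [0.0, 0.0, -0.037, 0.0, 0.0, 0.0], [0.0, 0.0, -0.037, 0.0, 0.0, 0.0], [-0.007, -0.0187, 0.0, 0.0, 0.0, -0.1688], [-0.0037, -0.0196, 0.0, 0.0, 0.0, -0.1688], [-0.0004, -0.02, 0.0, 0.0, 0.0, -0.1688], [0.003, -0.0198, 0.0, 0.0, 0.0, -0.1688], [0.0062, -0.019, 0.0, 0.0, 0.0, -0.1688], [0.0093, -0.0177, 0.0, 0.0, 0.0, -0.1688], [0.0122, -0.0158, 0.0, 0.0, 0.0, -0.1688]]
[[0.0147, -0.0136, 0.0, 0.0, 0.0, -0.1688], [0.0167, -0.0109, 0.0, 0.0, 0.0, -0.1688], [0.0183, -0.008, 0.0, 0.0, 0.0, -0.1688], [0.0194, -0.0048, 0.0, 0.0, 0.0, -0.1688], [0.0199, -0.0014, 0.0, 0.0, 0.0, -0.1688]]
```

arm_command([
  [[0,0,-0.037,0,0,0],[0,0,-0.037,0,0,0],[0,0,-0.037,0,0,0],[-0.007,-0.019,0,0,0,-0.169],[-0.004,-0.02,0,0,0,-0.169],[0,-0.02,0,0,0,-0.169],[0.003,-0.02,0,0,0,-0.169],[0.006,-0.019,0,0,0,-0.169],[0.009,-0.018,0,0,0,-0.169],[0.012,-0.016,0,0,0,-0.169]],
])

```text
clock: 5.1
position: [0.5309, -0.1823, 0.1335]
ee_rot: [-2.943, -1.099, 0.001]
force: [0.2, 0.1, -1.6]
width: 0.234
gripper_force: 60.0
```

arm_command([
  [[0.015,-0.014,0,0,0,-0.169],[0.017,-0.011,0,0,0,-0.169],[0.018,-0.008,0,0,0,-0.169],[0.019,-0.005,0,0,0,-0.169],[0.02,-0.001,0,0,0,-0.169],[0,0,0,0,0,0]],
])

```text
clock: 5.85
position: [0.5425, -0.082, 0.1335]
ee_rot: [-2.236, -2.205, -0.001]
force: [0.4, -0.6, -1.7]
width: 0.236
gripper_force: 60.0
```

```bash
python3 - <<'E'
from plan import *
p,R0,s=pose(); print(p,np.round(R0,3),s['force'])
t=cam('top'); sc=cam('scene')
np.savez('/tmp/top1.npz',**{k:t[k] for k in('pixels','z_map','K','R','t','D')}); np.savez('/tmp/scene1.npz',**{k:sc[k] for k in('pixels','z_map','K','R','t','D')})
a=cv2.resize(t['pixels'][150:270,175:375],None,fx=3,fy=2.9); b=cv2.resize(sc['pixels'][130:280,180:400],None,fx=2.7,fy=2.7)[:,:600]
# tip height via scene bright thin blade & top
b=b[:, :594]; b=cv2.copyMakeBorder(b,0,0,0,6,cv2.BORDER_CONSTANT)
o=np.vstack([a[:270],b])[:600]; cv2.imwrite('pics/ins.png',o[...,::-1])
P=cloud(sc); 
E
```

```text
[ 0.54245125 -0.08198032  0.13348792] [[ 0.014  1.    -0.   ]
 [ 1.    -0.014  0.001]
 [ 0.001 -0.001 -1.   ]] [ 0.41795084 -0.57908913 -1.73300296]
```

View pics/ins.png

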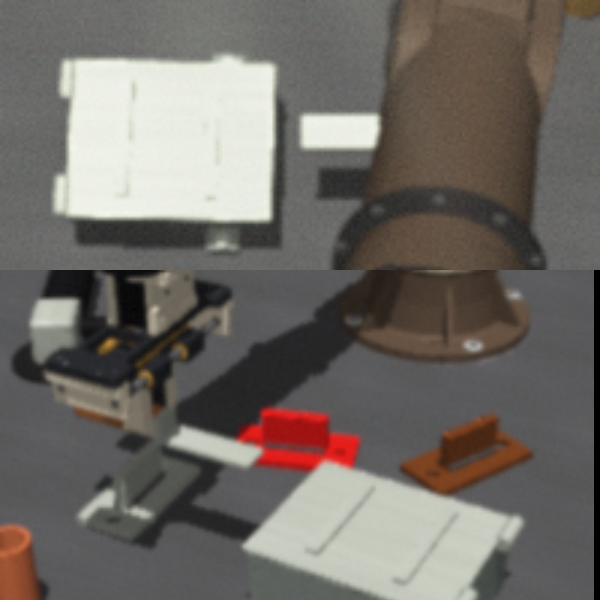

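Picture: the blade is held level and points at the jig. Its tip is at top px (275,195), and the cover's front edge is at u≈266.7.

```bash
python3 - <<'E'
from h import *
T=dict(np.load('/tmp/top1.npz')); S=dict(np.load('/tmp/scene1.npz'))
V=T['pixels'].max(2).astype(int)
print(V[195,262:300]); 
r=V[190:205,285]; print(r)
for v in (180,195,215):
    print('front edge',ray(T,[[266.8,v]],.075))
print('tip',ray(T,[[275,195.2]],.112))
P=cloud(T); print('blade z',np.round(P[194:197,277:297:4,2],4)); print('cover z',np.round(P[200:203,200:260:10,2],4))
P=cloud(S); m=(P[...,2]>.095)&(P[...,2]<.125)&(P[...,1]>-.02)&(P[...,1]<.04)&(abs(P[...,0]-.55)<.04); q=P[m]; print(len(q)); 
for y in np.arange(-.02,.04,.01):
    k=abs(q[:,1]-y)<.005; print(round(y,3),k.sum(),np.round(np.median(q[k],0),4) if k.any() else '')
E
```

```text
[235 235 241 237 166  80  62  66  98 109 108 105 128 189 233 238 237 237
 236 237 237 237 237 236 239 238 238 239 238 239 237 238 236 238 237 239
 241 241]
[232 240 240 238 238 236 237 240 238 239 220 148 102  95 100]
front edge [[0.59367333 0.04835645 0.075     ]]
front edge [[0.5516625  0.04931502 0.075     ]]
front edge [[0.49630425 0.05057781 0.075     ]]
tip [[0.54414785 0.02724681 0.112     ]]
blade z [[0.1157 0.1144 0.1165 0.1181 0.1173]
 [0.1141 0.1168 0.1138 0.1175 0.119 ]
 [0.1178 0.1128 0.1184 0.1173 0.1189]]
cover z [[0.0781 0.0728 0.0763 0.0754 0.0795 0.0752]
 [0.0687 0.0704 0.0733 0.0756 0.0733 0.0803]
 [0.0778 0.0773 0.076  0.0746 0.0734 0.0743]]
163
-0.02 15 [ 0.5482 -0.0182  0.1142]
-0.01 34 [ 0.5461 -0.0093  0.1143]
0.0 32 [ 5.469e-01 -1.000e-04  1.145e-01]
0.01 35 [0.5488 0.0105 0.1146]
0.02 35 [0.5472 0.0202 0.1147]
0.03 12 [0.5483 0.0264 0.1135]
```

arm_command([
  [[0,0,0.025,0,0,0],[0,0,0.024,0,0,0],[0,0,0,0,0,0],[0.015,0,0,0,0,0],[0.015,0,0,0,0,0],[0.01,0,0,0,0,0],[0.01,0,0,0,0,0],[0,0,0,0,0,0]],
])

```text
clock: 6.95
position: [0.5435, -0.0324, 0.0849]
ee_rot: [-2.237, -2.205, -0.001]
force: [-0.5, 0.2, -1.6]
width: 0.236
gripper_force: 60.0
```

arm_command([
  [[0,0,-0.008,0,0,0],[0,0,-0.008,0,0,0],[0,0,-0.008,0,0,0],[0,0,-0.008,0,0,0],[0,0,0,0,0,0]],
])

```text
clock: 7.58
position: [0.5438, -0.034, 0.1176]
ee_rot: [2.239, 2.202, 0.001]
force: [-1.0, -1.3, -3.3]
width: 0.238
gripper_force: 60.0
```

```bash
cat > look.py <<'E'
from h import *
import sys
t=cam('top'); sc=cam('scene'); n=sys.argv[1]
for nm,d in(('top',t),('scene',sc)): np.savez(f'/tmp/{nm}{n}.npz',**{k:d[k] for k in('pixels','z_map','K','R','t','D')})
P=cloud(sc)
# cover: grey pixels in jig area
hsv=cv2.cvtColor(sc['pixels'],cv2.COLOR_RGB2HSV)
m=(abs(P[...,0]-.546)<.06)&(P[...,1]>0.03)&(P[...,1]<.32)&(P[...,2]>.072)&(hsv[...,1]<60)&(hsv[...,2]>70)
for y in np.arange(.03,.32,.02):
    k=m&(abs(P[...,1]-y)<.01)
    if k.sum()>5: print(round(y,3),k.sum(),np.round(np.percentile(P[k][:,2],[5,50,95]),4))
if len(sys.argv)>2:
    u0,u1,v0,v1=map(int,sys.argv[2].split(','))
    c=sc['pixels'][v0:v1,u0:u1][...,::-1]; f=min(800/c.shape[1],600/c.shape[0]); cv2.imwrite(f'pics/l{n}.png',cv2.resize(c,None,fx=f,fy=f,interpolation=cv2.INTER_CUBIC)[:600,:800])
s=arm.observe(); print(s['position'],s['force'],s['ft_torque'],s['width'])
E
python3 look.py 2
```

```text
0.03 33 [0.0948 0.0976 0.0996]
0.05 81 [0.0962 0.1036 0.107 ]
0.07 274 [0.1013 0.1037 0.1061]
0.09 287 [0.0975 0.1003 0.1029]
0.11 277 [0.095  0.0996 0.102 ]
0.13 307 [0.0908 0.0935 0.0963]
0.15 299 [0.0876 0.0902 0.0926]
0.17 309 [0.0843 0.0866 0.0891]
0.19 298 [0.0811 0.0859 0.0883]
0.21 314 [0.0776 0.0799 0.0827]
0.23 312 [0.0744 0.0766 0.0789]
0.25 93 [0.0729 0.0774 0.0802]
[ 0.54355115 -0.03399498  0.11691215] [ 0.70100537 -0.98689597 -4.211833  ] [-0.39944125  0.01495081 -0.03925367] 0.23482272998861672
```

```bash
python3 -c "
import numpy as np
t=np.linspace(.173,1.873,21);r=.163
print(np.round(np.c_[-np.diff(r*np.cos(t)),-np.diff(r*np.sin(t))],4).tolist())"
```

```text
[[0.003, -0.0135], [0.0041, -0.0132], [0.0052, -0.0128], [0.0063, -0.0123], [0.0073, -0.0118], [0.0083, -0.0111], [0.0092, -0.0104], [0.01, -0.0095], [0.0108, -0.0087], [0.0115, -0.0077], [0.0121, -0.0067], [0.0126, -0.0057], [0.0131, -0.0046], [0.0134, -0.0034], [0.0137, -0.0023], [0.0138, -0.0011], [0.0139, 0.0001], [0.0138, 0.0012], [0.0136, 0.0024], [0.0134, 0.0036]]
```

arm_command([
  [[0.003,0,-0.0135,0,0,0],[0.004,0,-0.013,0,0,0],[0.005,0,-0.013,0,0,0],[0.006,0,-0.0125,0,0,0],[0.0075,0,-0.012,0,0,0],[0.008,0,-0.011,0,0,0],[0.009,0,-0.0105,0,0,0],[0.01,0,-0.0095,0,0,0]],
])

```text
clock: 8.68
position: [0.5443, 0.0196, 0.2124]
ee_rot: [2.239, 2.203, 0.0]
force: [0.8, -1.7, -3.3]
width: 0.23
gripper_force: 60.0
```

```bash
python3 look.py 3 180,400,60,280
```

```text
0.03 244 [0.1984 0.2332 0.3932]
0.05 692 [0.1944 0.3284 0.3925]
0.07 92 [0.1917 0.1946 0.3961]
0.09 77 [0.1921 0.1945 0.1957]
0.11 48 [0.1932 0.2106 0.2133]
0.13 450 [0.1915 0.2023 0.2121]
0.15 422 [0.1736 0.1811 0.1916]
0.17 491 [0.1469 0.1587 0.1745]
0.19 455 [0.1233 0.1346 0.1461]
0.21 439 [0.1002 0.1152 0.1227]
0.23 425 [0.0784 0.0888 0.1   ]
0.25 129 [0.073  0.0768 0.0798]
[0.54469347 0.02081463 0.21275186] [-0.03860234 -0.22039275 -2.24084109] [-0.29364082 -0.00389963 -0.00124532] 0.23450954182918016
```

View pics/l3.png

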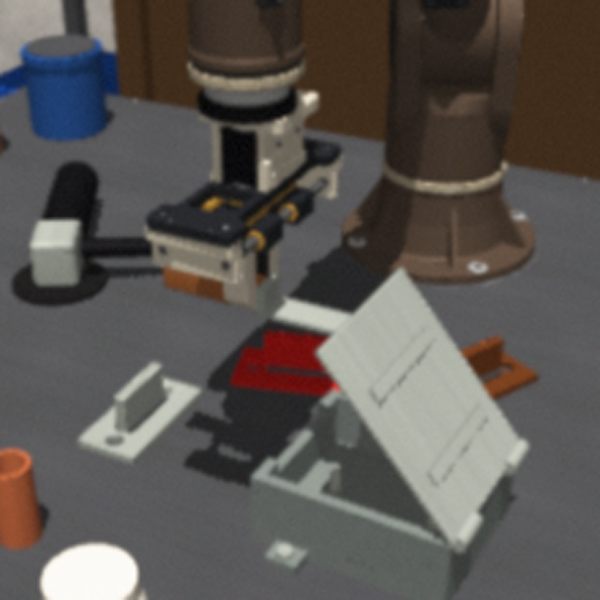

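Picture: the cover is open about 0.85 rad with the blade under its free edge (crop (320,320)), and the bar is still level. I continue along the arc.

arm_command([
  [[0.011,0,-0.0085,0,0,0],[0.0115,0,-0.0075,0,0,0],[0.012,0,-0.0065,0,0,0],[0.0125,0,-0.0055,0,0,0],[0.013,0,-0.0045,0,0,0],[0.0135,0,-0.0035,0,0,0],[0.0135,0,-0.002,0,0,0],[0.014,0,-0.001,0,0,0],[0.01,0,0,0,0,0],[0.01,0,0.001,0,0,0]],
])

```text
clock: 10.02
position: [0.546, 0.1406, 0.2496]
ee_rot: [-2.239, -2.204, 0.0]
force: [-0.6, -0.3, -2.1]
width: 0.237
gripper_force: 60.0
```

arm_command([
  [[0.01,0,0.001,0,0,0],[0.01,0,0.002,0,0,0],[0.01,0,0.002,0,0,0],[0,0,0,0,0,0],[0,0,0,0,0,0]],
])

```text
clock: 10.65
position: [0.5466, 0.1695, 0.2447]
ee_rot: [2.239, 2.203, -0.0]
force: [-0.4, -0.0, -1.6]
width: 0.235
gripper_force: 60.0
```

```bash
python3 look.py 4
```

```text
0.13 8 [0.3832 0.3876 0.4136]
0.15 149 [0.3364 0.3747 0.4264]
0.17 212 [0.2351 0.3825 0.4264]
0.19 679 [0.2259 0.3528 0.4256]
0.21 247 [0.2246 0.3863 0.4267]
0.23 100 [0.0778 0.2256 0.2268]
0.25 184 [0.0755 0.222  0.2268]
0.27 173 [0.1167 0.2227 0.2266]
0.29 87 [0.1609 0.1835 0.2018]
0.31 141 [0.2052 0.2352 0.2394]
[0.54671103 0.16930877 0.24485079] [ 0.42874575  0.31756512 -1.50096974] [-0.1411557   0.04788261 -0.01786611] 0.23298674238814454
```

The cover rests at the stop: at y=0.31, z≈0.235, which is about 2.0 rad. Now I retreat and lay the bar down in free space near where it was.

arm_command([
  [[-0.05,0,0,0,0,0],[-0.051,-0.004,0,0,0,0],[-0.051,-0.004,0,0,0,0],[-0.051,-0.004,0,0,0,0],[-0.051,-0.004,0,0,0,0],[-0.051,-0.004,0,0,0,0],[-0.051,-0.004,0,0,0,0],[-0.051,-0.004,0,0,0,0],[-0.051,-0.004,0.01,0,0,0],[-0.051,-0.004,0.02,0,0,0]],
])

```text
clock: 12.0
position: [0.5026, -0.3407, 0.2154]
ee_rot: [2.238, 2.202, 0.002]
force: [1.6, 0.0, -2.4]
width: 0.237
gripper_force: 60.0
```

arm_command([
  [[0,0,0.05,0,0,0],[0,0,0.05,0,0,0],[0,0,0.05,0,0,0],[0,0,0.025,0,0,0],[0,0,0.01,0,0,0],[0,0,0,0,0,0]],
])

```text
clock: 12.75
position: [0.5024, -0.3388, 0.0299]
ee_rot: [-2.24, -2.203, 0.0]
force: [-0.1, 0.7, -0.5]
width: 0.235
gripper_force: 60.0
```

arm_command([
  [[0,0,0.004,0,0,0],[0,0,0.002,0,0,0],[0,0,0,0,0,0]],
])

```text
clock: 13.12
position: [0.5026, -0.3385, 0.0241]
ee_rot: [2.239, 2.203, 0.0]
force: [0.5, 0.7, -2.4]
width: 0.234
gripper_force: 60.0
```

arm_command([
  [[0,0,0,0,0,0],[0,0,0,0,0,0],[0,0,0,0,0,0]],
], jaw=0.05)

```text
clock: 13.5
position: [0.5026, -0.3386, 0.0239]
ee_rot: [2.239, 2.203, 0.0]
force: [-0.7, -0.1, -0.7]
width: 0.513
gripper_force: 0.0
```

arm_command([
  [[0,0,-0.03,0,0,0],[0,0,-0.05,0,0,0],[0,0,-0.05,0,0,0],[0.02,0,-0.05,0,0,0.17],[0.02,0,-0.05,0,0,0.17],[0,0,0,0,0,0.17],[0,0,0,0,0,0.17],[0,0,0,0,0,0]],
])

```text
clock: 14.5
position: [0.5064, -0.2986, 0.2537]
ee_rot: [2.845, 1.332, -0.0]
force: [-0.7, -0.8, 0.7]
width: 0.545
gripper_force: 0.0
```

```bash
python3 - <<'E'
from h import *
s=arm.observe(); print(s['position'],s['ee_rot'])
t=cam('top'); sc=cam('scene')
for nm,d in(('top',t),('scene',sc)): np.savez(f'/tmp/{nm}5.npz',**{k:d[k] for k in('pixels','z_map','K','R','t','D')})
a=cv2.resize(t['pixels'][150:260,180:420],None,fx=3.3,fy=3.3,interpolation=cv2.INTER_CUBIC)
b=cv2.resize(sc['pixels'][185:285,180:400],None,fx=2.3,fy=2.3,interpolation=cv2.INTER_CUBIC)
b=cv2.copyMakeBorder(b,0,0,0,a.shape[1]-b.shape[1],cv2.BORDER_CONSTANT)
cv2.imwrite('pics/pins.png',np.vstack([a,b])[:600,:,::-1])
E
```

```text
[ 0.50644539 -0.29858873  0.25372985] [ 2.84502754e+00  1.33236678e+00 -2.71500456e-04]
```

View pics/pins.png

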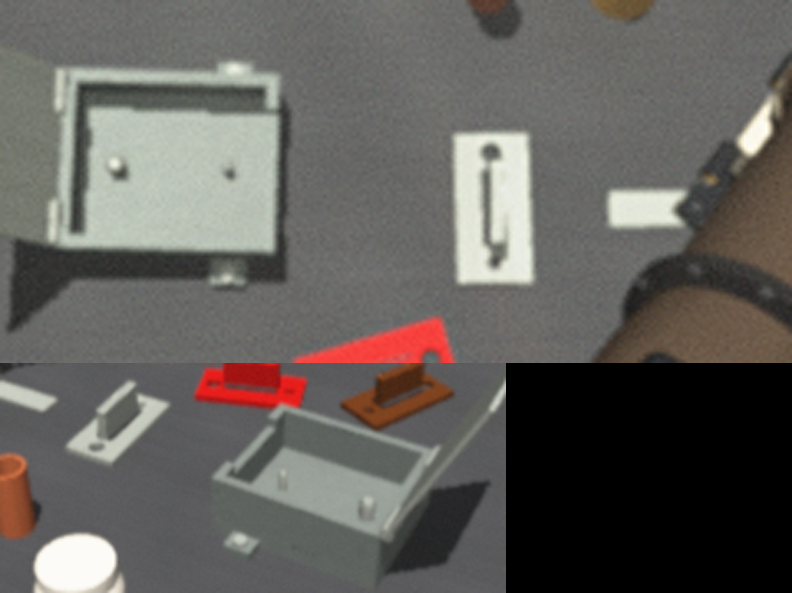

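Picture: the cover is open and leaning back, and the bar lies flat (zoom (648,208)). Thick pin is at zoom (117,167), thin pin at (229,170), and the bracket plate is undisturbed around (493,207). I now measure the pins and the holes.

```bash
python3 - <<'E'
from h import *
T=dict(np.load('/tmp/top5.npz')); S=dict(np.load('/tmp/scene5.npz'))
g=cv2.cvtColor(T['pixels'],cv2.COLOR_RGB2GRAY)
print('thick');print(g[193:208,206:224]);print('thin');print(g[193:208,240:258])
print('row profiles front edge'); print(g[215:222:3,255:272])
print('col x+ ',g[166:180,225:245:8].T); print('col x-',g[215:240,225:240:8].T)
s=cv2.cvtColor(S['pixels'],cv2.COLOR_RGB2GRAY)
print('sc thick');print(s[238:258,330:350]); print('sc thin');print(s[226:246,294:312])
E
```

```text
thick
[[ 87 122 172 191 193 192 193 193 193 192 192 195 195 194 195 196 195 195]
 [ 98 145 185 192 194 190 193 194 199 195 194 191 192 194 193 191 187 189]
 [116 166 191 201 194 192 188 194 191 194 187 188 188 194 192 193 191 193]
 [123 178 196 200 193 190 191 190 186 186 186 190 189 193 194 196 193 193]
 [125 172 195 194 192 187 189 189 193 188 178 178 185 190 191 197 196 193]
 [119 170 195 193 199 190 187 208 223 212 175 165 178 193 195 191 198 194]
 [122 172 194 192 194 187 182 215 236 227 183 150 167 187 193 193 194 192]
 [123 171 190 197 195 184 171 197 218 206 159 120 144 180 193 192 192 195]
 [114 172 190 195 196 188 169 160 158 149 115  90 125 179 191 195 190 192]
 [122 173 197 195 196 195 184 149 114  94  76  80 118 167 191 194 194 192]
 [119 174 190 195 193 195 195 172 127  94  84  92 127 170 190 195 194 191]
 [116 172 196 193 196 194 196 187 155 133 135 134 150 179 195 194 195 193]
 [123 178 192 196 191 199 198 193 181 183 182 181 183 187 194 198 194 196]
 [128 175 196 192 193 194 190 191 191 193 193 193 192 194 195 193 196 190]
 [142 183 189 195 196 193 192 193 192 196 19
[... 4323 characters left out ...]
160 159 158 158 158 156]
 [157 159 161 161 160 159 152 137 139 141 140 154 159 161 161 159 159 158]
 [159 161 162 161 161 160 149 136 138 137 138 153 161 160 157 156 158 159]
 [160 160 161 160 161 157 152 139 138 137 137 155 158 159 158 157 157 160]
 [160 159 160 160 160 158 154 148 146 145 146 156 159 159 157 159 159 159]
 [155 158 159 159 158 160 158 157 158 155 155 158 158 156 159 160 159 160]
 [141 146 150 155 154 156 158 157 158 158 158 157 159 159 160 160 160 158]
 [112 120 130 142 145 150 155 157 156 158 157 157 159 160 159 160 160 160]
 [ 96 100 108 115 119 134 141 146 150 154 156 154 158 158 158 158 161 160]
 [ 96  93  95  98 103 107 115 125 133 143 147 152 153 156 157 157 159 161]]
```

```bash
python3 - <<'E'
from h import *
T=dict(np.load('/tmp/top5.npz')); S=dict(np.load('/tmp/scene5.npz'))
f=lambda D,uv,z: np.round(ray(D,[uv],z)[0]*1000,1)
print('thick top',f(T,(214.05,199.1),.042),'scene',f(S,(339.5,245.1),.042))
print('thin scene',f(S,(302.5,232.6),.042),'top?',f(T,(247.9,199.8),.042))
print('edges front',f(T,(263,218),.07),'x+',f(T,(233,171),.07),'x-',f(T,(233,225.2),.07))
g=cv2.cvtColor(T['pixels'],cv2.COLOR_RGB2GRAY).astype(float)
def cross(a,lev): # first subpixel crossing
    i=np.nonzero((a[:-1]-lev)*(a[1:]-lev)<=0)[0]; return [round(float(k+(a[k]-lev)/(a[k]-a[k+1])),2) for k in i]
for r in (186,190,195,205,210,214,218,222): print('fr',r,[255+c for c in cross(g[r,255:268],125)],end=' ')
print()
for c in (215,225,235,250): print('x+',c,[166+v for v in cross(g[166:174,c],148)],'x-',[220+v for v in cross(g[220:228,c],122)])
# bracket edges (z=.008) and big hole
for r in (195,205,215,225,232): print('br',r,[310+v for v in cross(g[r,310:323],160)],[335+v for v in cross(g[r,335:350],160)])
for c in (321,324,336,339): print('brc',c,[182+v for v in cross(g[182:197,c],160)],[228+v for v in cross(g[228:245,c],160)])
h=np.clip(215-g[190:200,322:336],0,None); h[h<25]=0; v,u=np.mgrid[190:200,322:336]; print('hole',(h*u).sum()/h.sum(),(h*v).sum()/h.sum()); print(g[188:200,322:336].astype(int)); print(g[222:236,322:336].astype(int))
E
```

```text
thick top [549.3 197.5  42. ] scene [552.  198.1  42. ]
thin scene [547.1 102.3  42. ] top? [545.  102.8  42. ]
edges front [489.   61.2  70. ] x+ [622.4 141.6  70. ] x- [471.3 143.3  70. ]
fr 186 [264.04] fr 190 [263.91] fr 195 [263.89] fr 205 [263.57] fr 210 [263.34] fr 214 [263.22] fr 218 [262.95] fr 222 [262.9] 
x+ 215 [170.47] x- [224.83]
x+ 225 [170.88] x- [225.16]
x+ 235 [171.12] x- [225.47]
x+ 250 [167.91] x- [225.8]
br 195 [317.04] [339.86]
br 205 [317.2] [340.25]
br 215 [317.46] [340.6]
br 225 [317.7] [341.06]
br 232 [318.02] [341.12]
brc 321 [189.82] [235.46]
brc 324 [189.68] [235.34]
brc 336 [189.55] [235.42]
brc 339 [189.97] [235.53]
hole 328.2971014492754 194.94580970384374
[[105 106 104 106 107 108 115 109 108 112 110 106 108 111]
 [118 120 126 121 131 131 128 127 130 129 134 129 132 133]
 [168 172 176 182 181 189 183 184 186 183 185 182 181 179]
 [220 218 223 227 229 230 226 227 231 229 227 226 226 223]
 [230 229 233 234 234 225 219 221 229 234 234 235 231 232]
 [229 230 233 235 216 189 169 172 199 225 233 231 231 232]
 [229 230 229 211 168 122 106 112 144 196 228 232
[... 432 characters left out ...]
9 227 223 196 163 129 120 119 113 123 154 212 233]
 [227 228 228 229 223 204 153 117 105 104 119 157 218 232]
 [229 228 227 231 232 219 182 125 112 112 121 159 216 232]
 [229 225 228 231 232 222 177 120 101 111 127 165 217 231]
 [230 228 227 230 229 210 150  99  83 108 154 187 222 232]
 [229 227 229 231 223 191 141  91  82 139 196 222 230 232]
 [230 228 230 230 230 204 159 117 116 168 215 233 230 229]
 [229 230 230 232 231 221 195 170 173 197 225 230 231 230]
 [229 229 228 229 235 232 222 213 216 224 227 231 231 231]
 [230 229 231 231 231 233 231 228 228 231 232 230 230 230]
 [223 221 223 224 225 223 221 218 222 225 226 224 224 222]
 [182 180 182 182 185 186 184 181 180 186 184 186 183 182]]
```

```bash
python3 - <<'E'
from h import *
T=dict(np.load('/tmp/top5.npz')); S=dict(np.load('/tmp/scene5.npz'))
f=lambda D,uv,z: np.round(ray(D,uv,z)*1000,1)[:,:2].tolist()
print('left edge',f(T,[(317.04,195),(317.46,215),(318.02,232)],.008),'right',f(T,[(339.86,195),(340.6,215),(341.12,232)],.008))
print('far/near',f(T,[(329,189.7),],.008),f(T,[(329,235.4)],.004),'hole',f(T,[(328.3,194.95)],.008))
# web top from scene/top bright? scene: holes and plate
g=cv2.cvtColor(S['pixels'],cv2.COLOR_RGB2GRAY)
m=np.zeros(g.shape,np.uint8); m[185:235,200:262]=(g[185:235,200:262]>110); n,l,st,ce=cv2.connectedComponentsWithStats(m); i=1+st[1:,4].argmax(); print(st[i])
c=max(cv2.findContours((l==i).astype(np.uint8),0,1)[0],key=cv2.contourArea); print(cv2.approxPolyDP(c,3,True).reshape(-1,2).tolist())
print(g[216:228,214:234])
E
```

```text
left edge [[559.8, -95.2], [501.7, -94.1], [452.8, -93.8]] right [[558.2, -161.1], [500.0, -160.5], [451.1, -159.7]]
far/near [[574.5, -130.4]] [[442.7, -125.1]] hole [[559.2, -127.7]]
[208 192  46  38 673]
[[253, 202], [239, 198], [241, 206], [227, 218], [225, 207], [239, 194], [235, 192], [208, 221], [228, 229]]
[[186 197 199 200 200 202 201 189 139 123 124 121 108  91  80  81 105 152
  184 198]
 [199 200 200 199 200 201 203 195 164 142 136 131 117  91  89 116 154 185
  199 201]
 [201 200 199 200 201 201 200 197 183 166 162 161 152 128 137 164 189 198
  202 200]
 [200 200 199 200 195 186 182 178 171 167 171 183 188 181 188 194 199 201
  201 203]
 [199 199 201 197 181 154 143 140 140 135 140 172 197 198 199 200 201 200
  201 201]
 [198 199 195 192 164 124 113 116 117 119 131 164 195 201 202 200 202 203
  201 196]
 [189 192 189 190 169 136 118 116 122 131 152 179 197 201 201 201 201 202
  197 178]
 [166 173 181 189 185 172 157 155 162 170 186 196 199 199 201 201 201 196
  179 145]
 [134 139 154 167 173 182 185 186 192 196 199 200 201 202 202 201 196 179
  144 110]
 [113 117 128 137 140 155 168 175 185 192 193 198 200 201 201 198 180 147
  109  93]
 [ 98 101 109 113 119 128 135 141 154 167 173 184 190 195 194 180 145 109
   93  90]
 [ 96  94  95  99 101 110 114 119 128 132 141 151 166 173 172 144 110  93
   91  90]]
```

```bash
python3 - <<'E'
from plan import *
S=dict(np.load('/tmp/scene5.npz'))
print('hole scene',np.round(ray(S,[(220.9,221.2)],.008)*1000,1))
print('plate corners',np.round(ray(S,[(208,221),(228.5,229),(253,202)],.008)*1000,1).tolist())
p,R0,s=pose(); az0=np.degrees(np.arctan2(R0[1,0],R0[0,0])); print(p,az0)
q=np.array([.5100,-.1273,.12]); n=8; ps=[p];Rs=[R0]
for i in range(1,n+1):
    f=i/n; ps.append(p+(q-p)*f); Rs.append(down(az0+(-.75-az0)*f))
rows(ps,Rs)
E
```

```text
hole scene [[ 558.2 -128.2    8. ]]
plate corners [[572.6, -159.6, 8.0], [577.8, -91.9, 8.0], [442.4, -96.8, 8.0]]
[ 0.50634392 -0.2987519   0.25358455] 50.3460949572668
[[0.0168, -0.0133, 0.0167, -0.0003, 0.0002, 0.1115], [0.0152, -0.0151, 0.0167, 0.0, 0.0, 0.1115], [0.0134, -0.0167, 0.0167, 0.0, 0.0, 0.1115], [0.0115, -0.0181, 0.0167, 0.0, 0.0, 0.1115], [0.0094, -0.0193, 0.0167, 0.0, 0.0, 0.1115], [0.0072, -0.0202, 0.0167, 0.0, 0.0, 0.1115], [0.0049, -0.0209, 0.0167, 0.0, 0.0, 0.1115], [0.0026, -0.0213, 0.0167, 0.0, 0.0, 0.1115]]
```

arm_command([
  [[0.017,-0.013,0.017,0,0,0.1115],[0.015,-0.015,0.017,0,0,0.1115],[0.0135,-0.0165,0.017,0,0,0.1115],[0.0115,-0.018,0.017,0,0,0.1115],[0.0095,-0.0195,0.016,0,0,0.1115],[0.007,-0.02,0.017,0,0,0.1115],[0.005,-0.021,0.016,0,0,0.1115],[0.0025,-0.0215,0.017,0,0,0.1115],[0,0,0,0,0,0]],
], jaw=0.04)

```text
clock: 15.72
position: [0.5105, -0.1257, 0.1185]
ee_rot: [-3.141, 0.018, 0.005]
force: [-0.2, 0.1, 0.0]
width: 0.433
gripper_force: 0.0
```

arm_command([
  [[0,0.0017,0.03,0,0,0],[0,0,0.03,0,0,0],[0,0,0.015,0,0,0],[0,0,0.0115,0,0,0],[0,0,0,0,0,0]],
])

```text
clock: 16.35
position: [0.5111, -0.1296, 0.0332]
ee_rot: [-3.141, 0.027, 0.0]
force: [0.5, 0.2, -0.2]
width: 0.437
gripper_force: 0.0
```

arm_command([
  [[0,0,0,0,0,0],[0,0,0,0,0,0],[0,0,0,0,0,0],[0,0,0,0,0,0],[0,0,0,0,0,0]],
], jaw=0.0, newtons=40)

```text
clock: 16.98
position: [0.5114, -0.1289, 0.0336]
ee_rot: [-3.141, 0.027, -0.001]
force: [0.4, 3.1, 5.1]
width: 0.129
gripper_force: 40.0
```

```bash
python3 - <<'E'
from plan import *
p,R0,s=pose(); az0=np.degrees(np.arctan2(R0[1,0],R0[0,0])); print(p,az0,s['width']*.092,s['force'])
q0=np.array([p[0],p[1],.152]); ps=[p]+[p+(q0-p)*k/3 for k in(1,2,3)]; Rs=[R0]+[down(az0)]*3
q=np.array([.5472,.1500,.152]); n=9
for i in range(1,n+1):
    f=i/n; ps.append(q0+(q-q0)*f); Rs.append(down(az0+(87.1+.75-az0-.75)*f))
rows(ps,Rs)
E
```

```text
[ 0.51144029 -0.12886028  0.03356289] -0.9707073771420374 0.01189644016361308 [0.37125797 3.13525853 5.14246418]
[[0.0, 0.0, -0.0395, -0.0006, -0.0006, 0.0], [0.0, 0.0, -0.0395, 0.0, 0.0, 0.0], [0.0, 0.0, -0.0395, 0.0, 0.0, 0.0], [0.0034, -0.031, 0.0, 0.0, 0.0, -0.1708], [0.0087, -0.03, 0.0, 0.0, 0.0, -0.1708], [0.0136, -0.0281, 0.0, 0.0, 0.0, -0.1708], [0.0182, -0.0254, 0.0, 0.0, 0.0, -0.1708], [0.0223, -0.0219, 0.0, 0.0, 0.0, -0.1708], [0.0257, -0.0178, 0.0, 0.0, 0.0, -0.1708], [0.0283, -0.0132, 0.0, 0.0, 0.0, -0.1708]]
[[0.0302, -0.0082, 0.0, 0.0, 0.0, -0.1708], [0.0311, -0.0029, 0.0, 0.0, 0.0, -0.1708]]
```

arm_command([
  [[0,0,-0.0395,0,0,0],[0,0,-0.0395,0,0,0],[0,0,-0.0395,0,0,0],[0.0035,-0.031,0,0,0,-0.171],[0.0085,-0.03,0,0,0,-0.171],[0.0135,-0.028,0,0,0,-0.171],[0.018,-0.0255,0,0,0,-0.171],[0.0225,-0.022,0,0,0,-0.171],[0.0255,-0.018,0,0,0,-0.171],[0.0285,-0.013,0,0,0,-0.171]],
])

```text
clock: 18.23
position: [0.5379, 0.0886, 0.1512]
ee_rot: [-2.606, -1.755, 0.002]
force: [0.3, -0.1, -4.1]
width: 0.128
gripper_force: 40.0
```

arm_command([
  [[0.03,-0.008,0,0,0,-0.171],[0.031,-0.003,0,0,0,-0.171],[0,0,0,0,0,0],[0,0,0,0,0,0]],
])

```text
clock: 18.73
position: [0.5459, 0.1487, 0.1513]
ee_rot: [-2.277, -2.164, 0.002]
force: [-0.3, -0.7, -2.9]
width: 0.127
gripper_force: 40.0
```

```bash
python3 - <<'E'
from plan import *
for i in range(3):
    sc=cam('scene'); p,R0,s=pose(); print(p,np.degrees(np.arctan2(R0[1,0],R0[0,0])),R0[2],s['force'],s['ft_torque'],s['width'])
np.savez('/tmp/scene6.npz',**{k:sc[k] for k in('pixels','z_map','K','R','t','D')})
c=sc['pixels'][150:290,255:425]; cv2.imwrite('pics/l6.png',cv2.resize(c,None,fx=4.2,fy=4.2,interpolation=cv2.INTER_CUBIC)[...,::-1])
E
```

```text
[0.54600626 0.14820529 0.1513579 ] 87.05435093955552 [-1.10406382e-03 -7.87175556e-04 -9.99999081e-01] [ 0.04017594 -0.78310475 -3.56310532] [-0.07210896  0.09996467 -0.01804521] 0.12986346876951596
[0.54614388 0.14812413 0.15148569] 87.04193656555316 [-9.02422227e-04 -5.15133885e-04 -9.99999460e-01] [ 0.24198369  0.4031148  -3.60906625] [-0.1128385   0.08633327  0.00032421] 0.127573426242975
[0.54625696 0.14823047 0.15160953] 87.05311489976218 [-6.87983741e-04 -2.70844172e-04 -9.99999727e-01] [ 0.40931713  0.49012525 -3.77450717] [-0.06200766  0.04186777 -0.00892406] 0.12541814037381485
```

View pics/l6.png

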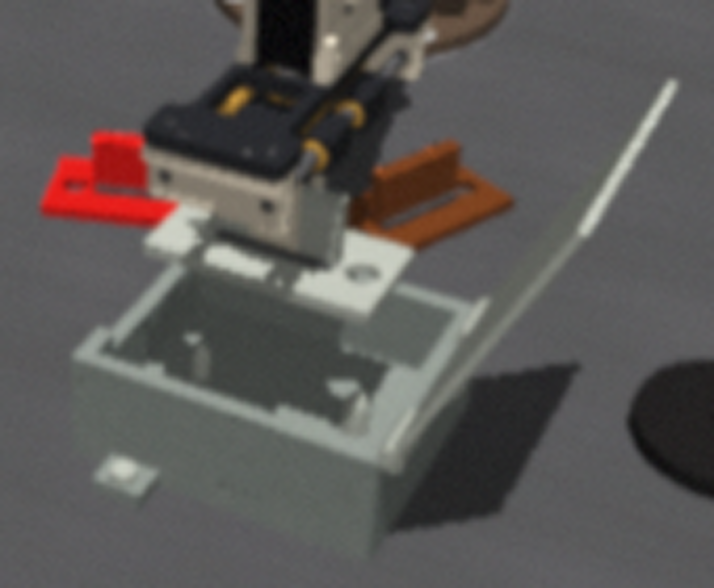

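Picture: the bracket is held level over the jig, with its big hole at crop (362,272), on the thick-pin side, which is the correct orientation. I compare its hole with the pin in the same camera.

```bash
python3 - <<'E'
from h import *
S=dict(np.load('/tmp/scene6.npz')); g=cv2.cvtColor(S['pixels'],cv2.COLOR_RGB2GRAY).astype(int)
print(g[209:221,333:350])
f=lambda uv,z: np.round(ray(S,[uv],z)[0]*1000,1)
w=np.clip(165-g[210:220,335:348],0,None); v,u=np.mgrid[210:220,335:348]; uv=((w*u).sum()/w.sum(),(w*v).sum()/w.sum()); print('hole',uv,f(uv,.126))
print('pins',f((339.5,244.4),.042),f((302.5,232.2),.042))
P=cloud(S); m=(g[205:226,328:355]>170); print('plate z',np.percentile(P[205:226,328:355][m][:,2],[10,50,90]))
# right edge of plate (near corner, far corner)
for r in (212,216,220): print(r,g[r,338:358])
for c in (336,340): print(c,g[214:230,c])
E
```

```text
[[106 110 108 139 190 202 201 200 201 200 200 200 203 201 200 199 195]
 [112 115 109 144 191 201 202 202 202 202 203 201 201 201 200 202 200]
 [113 118 120 158 194 205 201 201 200 200 201 201 201 200 201 201 201]
 [108 127 143 178 194 193 187 184 184 188 190 194 199 202 202 201 200]
 [113 147 170 184 176 162 153 150 152 152 156 173 191 202 202 202 193]
 [151 178 191 183 152 130 131 138 140 136 131 143 174 199 203 199 179]
 [192 197 199 189 156 121 120 141 146 143 134 135 165 196 202 189 155]
 [201 202 202 195 177 151 141 155 158 162 163 165 179 196 191 168 128]
 [200 200 200 199 197 187 178 174 176 181 188 194 197 192 174 140 124]
 [200 200 201 200 201 197 195 195 195 198 201 202 197 182 148 125 133]
 [200 199 201 201 198 199 199 200 200 201 200 199 189 158 121 115 130]
 [195 198 198 200 199 199 200 199 199 199 196 188 164 127 102 102 108]]
hole (np.float64(340.00381194409147), np.float64(214.11944091486657)) [548.6 191.6 126. ]
pins [549.6 197.2  42. ] [545.7 101.6  42. ]
plate z [0.12452551 0.12575072 0.12709408]
212 [193 187 184 184 188 190 194 199 202 202 201 200 190 163 120  98  95  94
  93  92]
216 [151 141 155 158 162 163 165 179 196 191 168 128 108 100  97  95  93  93
  93  93]
220 [199 200 199 199 199 196 188 164 127 102 102 108 115 124 133 142 147 150
 151 149]
336 [183 189 195 199 200 201 200 195 176 143 121 105  87  81  84  89]
340 [138 141 155 174 195 200 199 199 198 183 150 127 114 104  97  97]
```

```bash
python3 - <<'E'
from h import *
S=dict(np.load('/tmp/scene6.npz')); 
f=lambda uv,z: np.round(ray(S,[uv],z)[0]*1000,1)[:2]
print('hole',f((340.9,214.45),.126))
a=np.radians(87.05); ax=np.array([np.cos(a),np.sin(a)]); ay=np.array([-ax[1],ax[0]])
T=np.array([546.1,148.2])
for uv in [(351.35,212),(348.5,216),(345.4,220)]: q=f(uv,.126); print('end edge',q,'along',(q-T)@ax)
for uv in [(336,222.8),(340,224.1)]: q=f(uv,.126); print('long edge',q,'across',(q-T)@ay)
pk,pn=np.array([549.6,197.2]),np.array([545.7,101.6]); pt=[np.array([549.4,197.5]),np.array([545,102.6])]
for q in (pk,pn,*pt): print('pin along/across',(q-T)@ax,(q-T)@ay)
E
```

```text
hole [549.  193.8]
end edge [530.  211.5] along 62.387538569900805
end edge [547.1 210.8] along 62.56850859016359
end edge [564.  209.6] along 62.239848303756865
long edge [582.4 194.9] across -33.84850554817917
long edge [583.  204.2] across -33.96909089378991
pin along/across 49.11519212273671 -0.9736029717817398
pin along/across -46.558832689725264 -1.998774266937057
pin along/across 49.40450167705647 -0.7584286662075722
pin along/across -45.59618299091795 -1.2482374208153881
```

arm_command([
  [[0.002,0,0.02,0,0,0],[0.002,0,0.02,0,0,0],[0,0,0.02,0,0,0],[0,0,0.008,0,0,0],[0,0,0,0,0,0],[0,0,0,0,0,0]],
])

```text
clock: 19.62
position: [0.5472, 0.1534, 0.0845]
ee_rot: [2.275, 2.165, 0.002]
force: [-0.0, 0.2, -4.4]
width: 0.126
gripper_force: 40.0
```

```bash
python3 - <<'E'
from plan import *
sc=cam('scene'); p,R0,s=pose(); sc=cam('scene'); p2,_,s2=pose(); p=(p+p2)/2; print(p,s2['force'],np.degrees(np.arctan2(R0[1,0],R0[0,0])))
np.savez('/tmp/scene7.npz',**{k:sc[k] for k in('pixels','z_map','K','R','t','D')})
c=sc['pixels'][150:290,255:425]; cv2.imwrite('pics/l7.png',cv2.resize(c,None,fx=4.2,fy=4.2,interpolation=cv2.INTER_CUBIC)[...,::-1])
g=cv2.cvtColor(sc['pixels'],cv2.COLOR_RGB2GRAY).astype(int)
K=cv2.projectPoints(np.array([[p[0]+.0025,p[1]+.0455,p[2]-.0255]]),*(lambda Rc:(cv2.Rodrigues(Rc)[0],-Rc@sc['t']))(sc['R'].T),sc['K'],sc['D'])[0].ravel(); print('expect',K)
u,v=K.astype(int); print(v-8,u-9); print(g[v-8:v+12,u-9:u+17])
E
```

```text
[0.54713608 0.15349444 0.08451537] [ 0.47164072 -0.17591279 -4.42771329] 87.17289887090054
expect [340.75664962 238.90749164]
230 331
[[ 89  91  98 107 116 127 168 189 191 186 173 159 148 133 118 111 107 102
  100  98  97  96  96  97  98  97]
 [ 90  93 102 111 118 131 174 196 200 200 197 192 188 176 159 151 137 129
  115 108 101 100  98  96  97  98]
 [ 91  93 101 116 116 132 175 197 202 203 201 201 201 196 193 189 181 171
  154 139 130 114 102  99  98 100]
 [ 90  94 102 114 113 135 181 199 202 202 200 201 202 200 201 201 198 196
  189 180 169 143 111  98  96 102]
 [ 89  97 105 116 112 139 187 202 205 202 202 202 202 201 201 202 202 203
  202 199 188 158 120  99 100 111]
 [ 82  95 111 115 115 149 192 203 202 201 202 200 201 200 201 201 202 204
  201 196 178 139 108  99 106 127]
 [ 63  81 108 118 129 165 192 193 193 193 192 193 196 200 202 202 203 201
  198 187 155 119 105 103 119 142]
 [ 60  71  99 127 153 177 175 166 168 166 166 170 177 187 199 203 203 200
  194 170 138 124 122 122 138 153]
 [ 97  95 121 157 177 177 151 132 138 141 140 142 142 159 185 201 204 200
  179 147 137 146 14
[... 514 characters left out ...]
65 117  89
   93 120 150 157 157 156 151 135]
 [198 200 198 202 201 201 201 200 201 202 199 202 199 197 176 132  92  76
   92 127 153 158 158 152 141 121]
 [181 186 194 198 199 199 200 200 200 201 200 199 198 184 147 104  76  81
  109 146 157 157 157 145 126 107]
 [146 157 171 180 187 194 197 198 200 201 200 198 187 162 114  82  75  93
  130 153 158 159 154 138 115 107]
 [123 129 138 145 158 171 179 186 193 197 195 192 168 126  90  74  81 114
  146 156 159 165 157 130 109 115]
 [100 109 114 121 131 138 145 156 170 179 181 172 139  98  78  77 101 135
  151 152 161 170 155 127 116 121]
 [ 78  83  90  99 110 117 124 130 141 145 149 138 107  83  73  89 122 148
  153 158 171 169 138 117 121 120]]
```

View pics/l7.png

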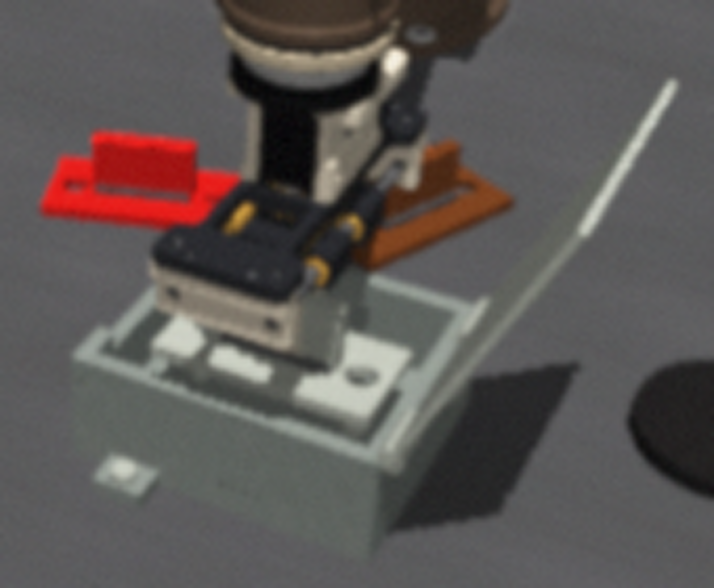

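The bracket is inside the cavity just above the pins, and its big hole is at scene px (340.6,239.4).

```bash
python3 - <<'E'
from h import *
S=dict(np.load('/tmp/scene7.npz')); 
f=lambda uv,z: np.round(ray(S,[uv],z)[0]*1000,1)[:2]
a=np.radians(87.15); ax=np.array([np.cos(a),np.sin(a)]); ay=np.array([-ax[1],ax[0]]); T=np.array([547.1,153.45])
for n,q in [('hole',f((340.65,239.4),.059)),('pin sc',f((339.45,244.4),.042)),('thin sc',f((302.5,232.2),.042)),('pin top',np.array([549.4,197.5])),('thin top',np.array([545,102.6]))]+[('end',f((u,v),.059)) for u,v in ((350.9,236),(348.9,239),(346.4,242))]:
    print(n,q,'along',round((q-T)@ax,1),'across',round((q-T)@ay,1))
E
```

```text
hole [551.4 199.4] along 46.1 across -2.0
pin sc [549.7 197.1] along 43.7 across -0.4
thin sc [545.7 101.6] along -51.9 across -1.2
pin top [549.4 197.5] along 44.1 across -0.1
thin top [545.  102.6] along -50.9 across -0.4
end [529.3 216.4] along 62.0 across 20.9
end [541.8 215.8] along 62.0 across 8.4
end [554.5 214.3] along 61.1 across -4.4
```

arm_command([
  [[-0.0013,-0.0003,0.004,0,0,0],[0,0,0.004,0,0,0],[0,0,0.002,0,0,0],[0,0,0.002,0,0,0],[0,0,0,0,0,0],[0,0,0,0,0,0]],
])

```text
clock: 20.48
position: [0.5463, 0.1522, 0.0718]
ee_rot: [2.275, 2.166, 0.0]
force: [0.1, -1.0, -5.0]
width: 0.131
gripper_force: 40.0
```

arm_command([
  [[0,0,0.002,0,0,0],[0,0,0.002,0,0,0],[0,0,0,0,0,0]],
])

```text
clock: 20.85
position: [0.5461, 0.1522, 0.0675]
ee_rot: [-2.275, -2.166, 0.0]
force: [0.3, -0.3, -3.2]
width: 0.127
gripper_force: 40.0
```

arm_command([
  [[0,0,0.002,0,0,0],[0,0,0.002,0,0,0],[0,0,0.002,0,0,0],[0,0,0,0,0,0]],
])

```text
clock: 21.35
position: [0.5461, 0.1521, 0.0615]
ee_rot: [-2.275, -2.166, 0.001]
force: [-0.4, 0.3, -3.6]
width: 0.132
gripper_force: 40.0
```

arm_command([
  [[0,0,0.002,0,0,0],[0,0,0.002,0,0,0],[0,0,0.002,0,0,0],[0,0,0,0,0,0]],
])

```text
clock: 21.85
position: [0.5461, 0.1522, 0.0555]
ee_rot: [-2.275, -2.166, 0.001]
force: [-1.2, 0.0, -3.6]
width: 0.123
gripper_force: 40.0
```

arm_command([
  [[0,0,0.001,0,0,0],[0,0,0.001,0,0,0],[0,0,0,0,0,0]],
])

```text
clock: 22.22
position: [0.5462, 0.1522, 0.0537]
ee_rot: [2.275, 2.166, 0.0]
force: [0.7, 0.9, -3.6]
width: 0.127
gripper_force: 40.0
```

arm_command([
  [[0,0,0.0007,0,0,0],[0,0,0,0,0,0],[0,0,0,0,0,0]],
])

```text
clock: 22.6
position: [0.5462, 0.1522, 0.0536]
ee_rot: [-2.275, -2.166, -0.001]
force: [-3.2, -1.0, 5.9]
width: 0.129
gripper_force: 40.0
```

arm_command([
  [[0,0,0.0007,0,0,0],[0,0,0,0,0,0],[0,0,0,0,0,0]],
])

```text
clock: 22.98
position: [0.5463, 0.1522, 0.0536]
ee_rot: [-2.275, -2.166, -0.001]
force: [-6.2, -0.6, 16.2]
width: 0.123
gripper_force: 40.0
```

Floor contact came at TCP z=0.0536, against 0.0535 expected, so the bracket is seated. I release and rise.

arm_command([
  [[0,0,-0.001,0,0,0],[0,0,0,0,0,0],[0,0,0,0,0,0],[0,0,0,0,0,0]],
], jaw=0.035)

```text
clock: 23.48
position: [0.5463, 0.1522, 0.0532]
ee_rot: [2.275, 2.166, -0.0]
force: [0.3, 0.4, 0.2]
width: 0.376
gripper_force: 0.0
```

arm_command([
  [[0,0,-0.01,0,0,0],[0,0,-0.03,0,0,0],[0,0,-0.05,0,0,0],[0,0,-0.05,0,0,0],[0,0,-0.05,0,0,0],[-0.05,0,-0.02,0,0,0],[-0.06,0,0,0,0,0],[-0.06,0,0,0,0,0],[-0.06,0,0,0,0,0],[-0.06,0,0,0,0,0]],
])

```text
clock: 24.72
position: [0.5316, -0.1394, 0.2642]
ee_rot: [2.275, 2.166, 0.002]
force: [0.6, -0.2, 0.8]
width: 0.381
gripper_force: 0.0
```

```bash
python3 - <<'E'
from h import *
t=cam('top'); sc=cam('scene'); s=arm.observe(); print(s['position'],s['force'],s['width'])
P=cloud(sc); g=cv2.cvtColor(sc['pixels'],cv2.COLOR_RGB2GRAY)
for u,v in ((320,255),(345,252),(330,258),(300,243),(296,240)): print((u,v),g[v,u],np.round(P[v,u],4))
a=cv2.resize(t['pixels'][80:260,180:420],None,fx=2.3,fy=2.3,interpolation=cv2.INTER_CUBIC)[:300]
b=cv2.resize(sc['pixels'][150:290,120:400],None,fx=552/280,fy=552/280,interpolation=cv2.INTER_CUBIC)
a=cv2.resize(t['pixels'][80:260,180:420],(b.shape[1],int(180*b.shape[1]/240)))[:320]
cv2.imwrite('pics/fin.png',np.vstack([a,b])[:600,:,::-1])
E
```

```text
[ 0.53018142 -0.14583958  0.26470796] [-0.1825256  -0.08927233  0.40217192] 0.38025184861605055
(320, 255) 97 [0.6227 0.1778 0.0598]
(345, 252) 179 [0.5522 0.2129 0.0268]
(330, 258) 95 [0.6246 0.2017 0.062 ]
(300, 243) 155 [0.6155 0.1264 0.0696]
(296, 240) 179 [0.6096 0.1139 0.0693]
```

View pics/fin.png

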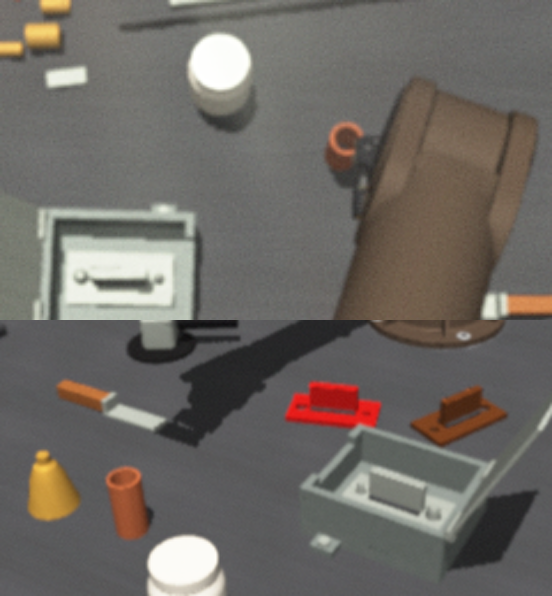

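The last picture shows the bracket seated with both pins through its holes (lower view (362,488) and (433,512)). The plate top is at z≈0.027 against 0.028 for flush. The cover is open, the bar is flat, and the bystanders I can see are upright and unmoved. I hand in the job.

```bash
python3 -c "
from cell import arm
print(arm.sign_off())"
```

```text
the job is handed in; nothing more can be done
None
```

The job is handed in at about 25 s: the cover was levered open with the bar and stays back, the bar lies flat on the bench, and the bracket sits flush on both pins with the gripper clear; I didn't touch the tub, bell, tube or disc.

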